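# Fit the one right cell into the model railway's sprung battery bay

### The arm

A 6-joint arm with a two-finger parallel gripper is mounted at the origin on a cart in front of the work surface, level with it; the furniture and walls round the work are solid. World frame = base frame: x ahead of the robot, y to its left, z up, the work surface at z = 0. Lengths are in m, angles in rad, forces in N, time in s.
With the tool pointing down it reaches from about 0.35 to 0.975 m from the base axis. Payload 4.9 kg.
Tool frame: the origin (TCP) lies at the very end of the fingers, on their centre line; the grasp point (between the pads) lies 19 mm behind it (ctrl.tcp_to_grasp is the z of the grasp point in the tool frame, in m); z points along the fingers, y is the line along which they close (so a half turn about z gives the same grasp; the last joint's range is limited). The gripper opens to 85 mm and grips with 20 to 120 N. Pads are 22 mm wide; open, the fingers measure 114 mm over their backs; the gripper's body (76 mm by 85 mm) begins 54 mm behind the grasp point. The pads swing forward as they close: fully open they stand 13 mm farther back than shut.
Start: joints at [1.122, 0.053, 1.613, -0, 1.476, -0.119], TCP at [0.202, 0.591, 0.231] pointing down, gripper open.
Joint ranges: [-3.01, 3.01], [-1.01, 2.22], [0.06, 2.58], [-1.02, 4.17], [0.09, 2.62], [-3.14, 3.14]. Speed limits (rad/s): [2.57, 2.57, 3.14, 3.14, 3.14, 3.14].

### API

Orientations are given as a rotation vector (axis times angle).
In Python, from station import ctrl, eyes, job, nets gives the robot as it stands. The module is installed in compiled form; this text tells all that it offers.
- The arm moves only by the tool jog_arm, never from a script. Its argument "commands" is one flat list of numbers, 7 for each row, row after row: the shift along the tool's x, y, z each as a share of 0.06 m, from -1 to 1, then the turn, a rotation vector about the tool's x, y, z each as a share of 0.1 rad, from -1 to 1, then the finger opening in mm, from 0 to 85.4. In form: [x, y, z, ax, ay, az, grip, x, y, z, ax, ay, az, grip, ...]. A call has 1 to 20 rows; each row shifts and turns the commanded pose from where the row before left it, along the tool's axes as they then stand; what a row does not reach is not made up. A row lasts 1/8 s, in which the tool goes at most 62.5 mm and 10.7 degrees, less where a joint would pass 70% of its speed; a pose out of reach is approached as far as the arm can. A call with a number of a shift or a turn outside -1 to 1 is refused whole. A call with a gripper value outside its range is refused whole. The fingers move at their own pace and stop on an object; "newtons" is the grip in N (left out, the last holds). Time passes only in rows, so rows that do not move let the fingers close. It gives the time, the measured TCP pose, the force, the opening and the grip force at its end, in the units of the state.
- ctrl.get_obs(): the state, without advancing time (a new reading comes with each control period).
- eyes.get_image(name): name is "scene" or "top" or "wrist"; returns a dict with "image" (384x512x3 uint8, red, green, blue), "z_map" (384x512 float32, m along the optical axis (not along the pixel's ray), 0 where there is no reading), "K" (3x3 intrinsics, pixels), "cam_to_world" (4x4, takes a point from camera to world coordinates). Camera axes: x right, y up, looking along -z (the intrinsics and any distortion apply to the point x, -y, -z); pixel columns grow to the right and rows downward; lengths in m; the calibration is good to about 2 mm. A picture is of the moment at which its call begins.
- job.finish_job(): hands the job in; it is judged then, once.
Trained networks look in the newest picture that a camera, given by its name, has taken for a name from the list of things; names that differ only in an ending like _2 or _b are one class to them, and where a whole thing is asked for, a point or a joint stands for the part that bears it (a point fixed in the world has none). Each returns a list of dicts, best first, with "p" (0 to 1); they miss things now and then, are a little off and sometimes report something else, mostly with a low value. They report only what shows in the picture. A call takes as long as a camera call. They do not tell look-alikes from the thing itself.
- nets.silhouettes(camera, name): "mask" (384x512 bool, what is visible of it) and "bbox" ([left, top, right, bottom] in pixels, round what is visible of it).
The state is a dict: "t": time; "q": joint angles; "dq": joint speeds; "effort": joint torques, N m; "tool_pos": TCP position; "tool_rot": TCP orientation; "contact_force": force on the tool from outside, world axes, zero at the start; "wrist_torque": the same for the moment, N m; "opening": finger opening in m; "grip_force": force on a finger pad.
Only numpy, scipy, OpenCV 4.12 (cv2) and the standard library are available. Lean on these libraries where they do the work, as an engineer would, in place of code of your own. Each camera call takes 0.05 s, during which the arm holds its last target. There are 200 camera calls.

### The job

Four look-alike blue battery cells lie on the leather folder; fit the only one that is the right size for the railway's dark battery unit (22 mm thick and 75 mm long) and leave the other three on the folder. Slide its flat end in on a slant under the hood, push the sprung plate back with it, then swing the plus end down past the catch and press it fully home, so that the cell lies flat and gripped between both contacts. Do not knock the mug, the silver coach or the red railcar.

Things in the scene. Friction and masses are not known exactly. Their poses are not given: they have to be found in the camera images.
- unit: dark grey battery unit, fixed to the bench, 172 (x; two posts jut 14 more at +x) x 46 (y) x 46 mm high; origin on its underside below the middle of the open cell bay. +x points to the plus end (red rocker, white plus sign), -x to the spring end. Bay floor z = 10 mm. From x = -27 to +24 the sides are open for fingers. Hood and catch are 60 mm apart: a cell goes in slanted, flat end first.
- plunger (a joint): travel (m) of the sprung brass plate at the spring end, 18 wide, 25 mm tall: 0 = relaxed, its face at unit x = -30.5 mm (68 mm from the plus wall); grows as it is pushed to -x, at most 0.017. About 2 N to start, 9 N at the stop. A seated 75 mm cell holds it near 0.007.
- bay_hood (a point): middle of the lower free edge of the hood (roof over the sprung plate), unit (-27, 0, 41) mm, axes as unit. Below it two cheeks form a slot 25 mm wide, x = -49 to -27. Roof top z = 46.
- bay_plus (a point): middle of the brass plus contact on the upright wall of the plus end, unit (37.5, 0, 21) mm, axes as unit; the plus tip of a seated cell is here. Head top z = 40. Two low cheeks 25 mm apart (top z = 27) flank the cell from x = 24 to 37.5.
- bay_catch (a point): middle of the rounded catch bar across the plus wall, unit (36.5, 0, 36) mm, axes as unit; radius 3, it stands 4 mm out of the wall; a seated 22 mm cell lies just below it, top at z = 32.
- folder: flat tan leather folder, 215 (x) x 174 (y) x 5 mm, on which the four cells lie; origin under its middle; it stays put
- cell_a: round battery cell in petrol-blue wrap, diameter 26 mm, length 70 mm over the steel plus button (button 8 mm wide, 2 mm high), about 130 g, on its side; too thick for the bay. Origin in the middle of its axis, +x along the axis to the plus end (button, white ring round it); a white band runs round it near the flat minus end.
- cell_b: round battery cell in petrol-blue wrap, diameter 22 mm, length 66 mm over the steel plus button (button 8 mm wide, 2 mm high), about 88 g, on its side; too short to reach both contacts. Origin in the middle of its axis, +x along the axis to the plus end (button, white ring round it); a white band runs round it near the flat minus end.
- cell_c: round battery cell in petrol-blue wrap, diameter 22 mm, length 75 mm over the steel plus button (button 8 mm wide, 2 mm high), about 100 g, on its side; the size the bay is made for. Origin in the middle of its axis, +x along the axis to the plus end (button, white ring round it); a white band runs round it near the flat minus end.
- cell_d: round battery cell in petrol-blue wrap, diameter 18 mm, length 67 mm over the steel plus button (button 8 mm wide, 2 mm high), about 60 g, on its side; too thin and too short. Origin in the middle of its axis, +x along the axis to the plus end (button, white ring round it); a white band runs round it near the flat minus end.
- cell_c_plus (a point): tip of the plus button of cell_c
- cell_c_flat (a point): middle of the flat minus end of cell_c
- mug: cream mug of coffee, 86 x 116 x 87 mm, bystander; origin on its underside
- coach: silver model coach, 18 x 100 x 22 mm, bystander; origin on its underside
- redcar: dark red model railcar, 22 x 99 x 18 mm, bystander; origin on its underside
Things that resemble listed ones, but are neither listed nor needed, are in the scene too. What is shaped like the cell_b but orange is not meant.

How it is judged:
By the outcome, as a careful person would: the job done as asked, in the order asked, and still so for the second after the job is handed in, with the robot touching nothing.
It also fails if it takes over 56 s, if anything falls off the work surface, if the arm or the gripper's body presses on something with over 40 N, if the wrist force passes 120 N, or if a joint passes its speed limit or range.

## Working session

There is one attempt and no reset: what is moved stays moved. The work goes in short steps, Python scripts to look and compute and a tool call to move; the robot and the scene stay as the last step left them, time stands still between calls to the robot, and variables do not carry over. Pictures are saved under pics/ and viewed, at most 10 in all, crops included, and the job is handed in when it is done.

Besides the shell and the picture viewer there is one more tool, called after "Emit:" by a JSON object that holds its "name" and its "arguments", one argument or row to a line. jog_arm: Moves the arm, as the interface text tells. Shift numbers are shares of 0.06 m and turn numbers shares of 0.1 rad, none past 1 either way. Its arguments: {"type":"object","properties":{"commands":{"type":"array","items":{"type":"number"}},"newtons":{"type":"number"}},"required":["commands"]}

```bash
mkdir -p pics
cat > h.py <<'E'
import numpy as np,cv2
from station import ctrl,eyes,job,nets
from scipy.spatial.transform import Rotation as R
def pts(im):
    z=im["z_map"];K=im["K"];v,u=np.mgrid[:384,:512]
    P=np.stack([(u-K[0,2])/K[0,0]*z,-(v-K[1,2])/K[1,1]*z,-z],-1)
    T=im["cam_to_world"];W=P@T[:3,:3].T+T[:3,3];W[z==0]=np.nan
    return W
E
python3 - <<'E'
from h import *
o=ctrl.get_obs();print(o)
ims={}
for c in("scene","top"):
    im=eyes.get_image(c);ims[c]=im;np.savez(f"{c}.npz",**im)
    print(c,im["K"].tolist(),im["cam_to_world"].round(3).tolist())
    W=pts(im)
    for n in("unit","cell_c","folder","mug","coach","redcar"):
        for d in nets.silhouettes(c,n):
            m=d["mask"];w=W[m];print(c,n,round(d["p"],2),np.array(d["bbox"]).round().tolist(),np.nanmedian(w,0).round(3),np.nanmax(w[:,2]).round(3),m.sum())
cv2.imwrite("pics/scene.png",ims["scene"]["image"][...,::-1])
cv2.imwrite("pics/top.png",ims["top"]["image"][...,::-1])
E
```

```text
{'t': 0.0, 'q': array([ 1.12201297e+00,  5.33681340e-02,  1.61426590e+00, -1.63824655e-05,
        1.47600270e+00, -1.19007522e-01]), 'dq': array([-6.12918919e-05,  1.82450387e-03, -2.94431891e-04,  1.67431311e-04,
        1.20993068e-03,  9.09442120e-04]), 'effort': array([-1.66911414e-03, -3.93698430e+01, -3.70160973e+01, -3.61849980e-04,
        7.31302847e-03,  1.29316536e-06]), 'tool_pos': array([0.20213518, 0.59076335, 0.23007281]), 'tool_rot': array([-5.15572496e-01, -3.09843205e+00,  3.08894124e-03]), 'contact_force': array([-0.19376164,  0.65668172,  0.68256241]), 'wrist_torque': array([ 0.02046536,  0.01158141, -0.00283675]), 'grip_force': 0.0, 'opening': 0.0854470755077046}
scene [[402.69200836439256, 0.0, 255.44148215883914], [0.0, 402.69200836439256, 189.79216450420944], [0.0, 0.0, 1.0]] [[0.748, 0.415, -0.517, 0.009], [-0.663, 0.47, -0.583, -0.687], [0.001, 0.779, 0.627, 0.699], [0.0, 0.0, 0.0, 1.0]]
scene unit 0.85 [262.0, 203.0, 340.0, 246.0] [ 0.555 -0.236  0.031] 0.052 1592
scene cell_c 0.7 [177.0, 152.0, 193.0, 173.0] [0.492 0.172 0.022] 0.028 108
scene cell_c 0.67
[... 1107 characters left out ...]
 [0.536 0.064 0.019] 0.03 160
top cell_c 0.55 [123.0, 193.0, 137.0, 215.0] [0.487 0.265 0.024] 0.033 152
top cell_c 0.53 [160.0, 155.0, 170.0, 182.0] [0.599 0.178 0.024] 0.038 149
top cell_c 0.48 [124.0, 162.0, 142.0, 184.0] [0.587 0.268 0.027] 0.038 223
top folder 0.73 [117.0, 152.0, 178.0, 224.0] [0.538 0.223 0.003] 0.029 3482
top mug 0.9 [369.0, 149.0, 406.0, 180.0] [ 0.621 -0.47   0.059] 0.093 827
top mug 0.68 [127.0, 159.0, 141.0, 183.0] [0.586 0.268 0.029] 0.038 147
top mug 0.6 [266.0, 167.0, 334.0, 200.0] [ 0.557 -0.227  0.038] 0.054 942
top coach 0.7 [220.0, 149.0, 227.0, 175.0] [ 0.624 -0.001  0.016] 0.023 144
top redcar 0.7 [217.0, 210.0, 227.0, 239.0] [0.438 0.005 0.014] 0.025 252
```

Run:
```python
import cv2
a=cv2.imread("pics/top.png")[125:250,95:425];cv2.imwrite("pics/top_c.png",cv2.resize(a,(800,303),interpolation=cv2.INTER_CUBIC))
```

```text
(no output)
```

View pics/scene.png

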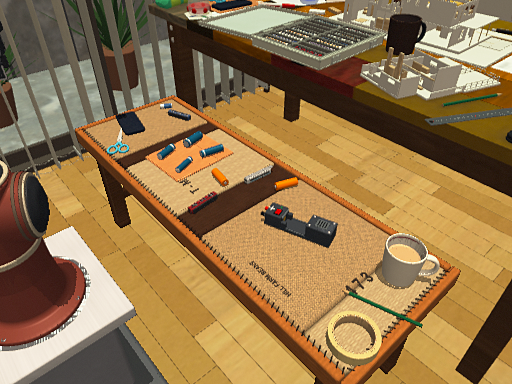

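View pics/top_c.png

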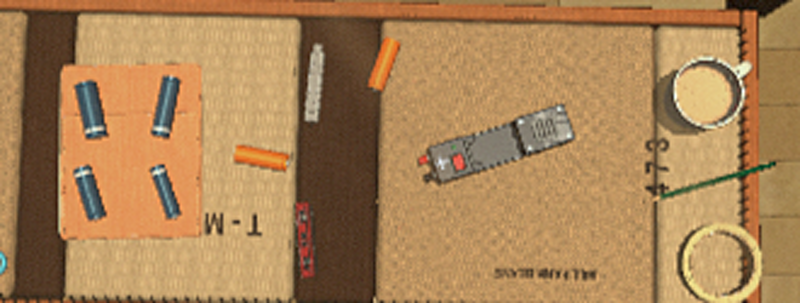

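The scene and top views show four blue cells on the folder, at top px (130,173), (165,168), (130,204) and (164,203). The orange ones at (204,191) and (254,153) lie off it and are not meant. The unit is at (300,185) with its red rocker (plus end) on the left. The 22x75 and 22x66 cells look too alike from this height, so I'll look with the wrist camera.

Emit:
{"name": "jog_arm", "arguments": {
  "commands": [-0.67,-0.42,-0.1,0,0,0,85,-0.67,-0.42,-0.1,0,0,0,85,-0.67,-0.42,-0.1,0,0,0,85,-0.67,-0.42,-0.1,0,0,0,85,-0.67,-0.42,-0.1,0,0,0,85,-0.67,-0.42,-0.1,0,0,0,85,-0.67,-0.42,-0.1,0,0,0,85,-0.67,-0.42,-0.1,0,0,0,85,-0.67,-0.42,-0.1,0,0,0,85,-0.67,-0.42,-0.1,0,0,0,85,0,0,0,0,0,0,85]
}}

```text
t: 2.08
tool_pos: [0.5028, 0.2206, 0.2919]
tool_rot: [0.522, 3.097, 0.0]
contact_force: [-0.4, 0.6, 0.3]
opening: 0.0845
grip_force: 0.0
```

Run:
```python
from h import *
o=ctrl.get_obs();print(o["t"],o["tool_pos"],R.from_rotvec(o["tool_rot"]).as_matrix().round(3).tolist())
im=eyes.get_image("wrist");np.savez("w1.npz",**im);W=pts(im);print(im["cam_to_world"].round(3).tolist(),im["K"][0])
for d in nets.silhouettes("wrist","cell_c"):
    m=d["mask"];w=W[m];w=w[np.isfinite(w[:,2])];zt=np.percentile(w[:,2],98)
    r=cv2.minAreaRect(w[:,:2].astype(np.float32)*1000);print(round(d["p"],2),np.array(d["bbox"]).round().tolist(),m.sum(),"zmax",zt.round(4),"rect",np.round(r[0],1),np.round(r[1],1),round(r[2],1))
cv2.imwrite("pics/w1.png",im["image"][...,::-1])
```

```text
2.075 [0.50280203 0.22056341 0.29191015] [[-0.945, 0.328, 0.001], [0.328, 0.945, -0.0], [-0.001, 0.0, -1.0]]
[[0.327, -0.893, -0.308, 0.422], [0.945, 0.309, 0.108, 0.247], [-0.001, -0.326, 0.945, 0.435], [0.0, 0.0, 0.0, 1.0]] [281.095615     0.         259.65783612]
0.92 [243.0, 190.0, 264.0, 236.0] 612 zmax 0.0278 rect [595.4 178. ] [23.8 73.4] 80.9
0.79 [158.0, 188.0, 199.0, 214.0] 602 zmax 0.0234 rect [539.1  56.1] [74.3 30.2] 82.3
0.74 [269.0, 111.0, 304.0, 154.0] 689 zmax 0.0279 rect [487.8 266.9] [65.8 23. ] 19.1
0.74 [213.0, 138.0, 250.0, 173.0] 542 zmax 0.024 rect [494.3 175.4] [71.  21.2] 23.5
0.72 [123.0, 269.0, 130.0, 286.0] 176 zmax 0.024 rect [636.3 -77.5] [18.9 27.6] 76.1
0.58 [289.0, 173.0, 327.0, 217.0] 739 zmax 0.0316 rect [595.8 271. ] [82.1 25.8] 14.9
```

View pics/w1.png

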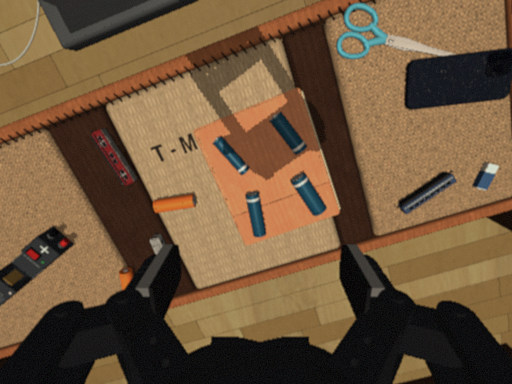

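The wrist view shows four cells on the folder:
- **(309,195):** top 31.6 mm, so 26 mm thick; this is a.
- **(231,155):** top 24 mm, so 18 mm thick; this is d.
- **(254,213) and (288,132):** both 22 mm thick, with lengths of about 73 and 66 mm.

So (254,213) fits cell_c. I'll confirm that from closer while turning the tool across it.

```bash
cat >> h.py <<'E'
from scipy.linalg import expm,logm
def plan(p,M,N,p0=None,M0=None):
    o=ctrl.get_obs()
    A=np.eye(4);A[:3,:3]=R.from_rotvec(o["tool_rot"]).as_matrix() if M0 is None else M0;A[:3,3]=o["tool_pos"] if p0 is None else p0
    B=np.eye(4);B[:3,:3]=M;B[:3,3]=p
    D=np.linalg.inv(A)@B;w=R.from_matrix(D[:3,:3]).as_rotvec()
    L=np.zeros((4,4));L[:3,:3]=[[0,-w[2],w[1]],[w[2],0,-w[0]],[-w[1],w[0],0]]
    # translation of the twist
    a=np.linalg.norm(w);K=L[:3,:3]
    V=np.eye(3) if a<1e-6 else np.eye(3)+(1-np.cos(a))/a**2*K+(a-np.sin(a))/a**3*K@K
    L[:3,3]=np.linalg.solve(V,D[:3,3])
    S=expm(L/N);row=np.r_[S[:3,3]/.06,R.from_matrix(S[:3,:3]).as_rotvec()/.1]
    path=[(A@np.linalg.matrix_power(S,k))[:3,3].round(3).tolist() for k in range(0,N+1,max(1,N//4))]
    print("rows",N,row.round(3).tolist(),"path",path)
def down(deg):
    a=np.radians(deg);c,s=np.cos(a),np.sin(a);return np.array([[c,s,0],[s,-c,0],[0,0,-1.]])
E
python3 - <<'E'
from h import *
plan([0.596,0.178,0.14],down(-9),32)
plan([0.596,0.178,0.20],down(-9),32)
E
```

```text
rows 32 [-0.019, 0.079, 0.079, -0.0, -0.0, 0.927] path [[0.501, 0.223, 0.291], [0.531, 0.246, 0.253], [0.569, 0.244, 0.216], [0.595, 0.216, 0.178], [0.596, 0.178, 0.14]]
rows 32 [-0.019, 0.079, 0.048, -0.0, -0.0, 0.927] path [[0.501, 0.223, 0.291], [0.531, 0.246, 0.268], [0.569, 0.244, 0.246], [0.595, 0.216, 0.223], [0.596, 0.178, 0.2]]
```

Emit:
{"name": "jog_arm", "arguments": {
  "commands": [-0.02,0.08,0.075,0,0,0.93,85,-0.02,0.08,0.075,0,0,0.93,85,-0.02,0.08,0.075,0,0,0.93,85,-0.02,0.08,0.075,0,0,0.93,85,-0.02,0.08,0.075,0,0,0.93,85,-0.02,0.08,0.075,0,0,0.93,85,-0.02,0.08,0.075,0,0,0.93,85,-0.02,0.08,0.075,0,0,0.93,85,-0.02,0.08,0.075,0,0,0.93,85,-0.02,0.08,0.075,0,0,0.93,85,-0.02,0.08,0.075,0,0,0.93,85,-0.02,0.08,0.075,0,0,0.93,85,-0.02,0.08,0.075,0,0,0.93,85,-0.02,0.08,0.075,0,0,0.93,85,-0.02,0.08,0.075,0,0,0.93,85,-0.02,0.08,0.075,0,0,0.93,85,-0.02,0.08,0.075,0,0,0.93,85,-0.02,0.08,0.075,0,0,0.93,85,-0.02,0.08,0.075,0,0,0.93,85,-0.02,0.08,0.075,0,0,0.93,85]
}}

```text
t: 4.68
tool_pos: [0.5849, 0.2338, 0.2009]
tool_rot: [-2.793, -1.438, 0.001]
contact_force: [0.2, -0.5, -0.7]
opening: 0.0851
grip_force: 0.0
```

Emit:
{"name": "jog_arm", "arguments": {
  "commands": [-0.02,0.08,0.075,0,0,0.93,85,-0.02,0.08,0.075,0,0,0.93,85,-0.02,0.08,0.075,0,0,0.93,85,-0.02,0.08,0.075,0,0,0.93,85,-0.02,0.08,0.075,0,0,0.93,85,-0.02,0.08,0.075,0,0,0.93,85,-0.02,0.08,0.075,0,0,0.93,85,-0.02,0.08,0.075,0,0,0.93,85,-0.02,0.08,0.075,0,0,0.93,85,-0.02,0.08,0.075,0,0,0.93,85,-0.02,0.08,0.075,0,0,0.93,85,-0.02,0.08,0.075,0,0,0.93,85,0,0,0,0,0,0,85]
}}

```text
t: 6.3
tool_pos: [0.5957, 0.1781, 0.1466]
tool_rot: [3.131, -0.253, -0.002]
contact_force: [0.7, 0.3, -0.6]
opening: 0.085
grip_force: 0.0
```

```bash
cat > look.py <<'E'
from h import *
o=ctrl.get_obs();print(o["t"],o["tool_pos"],o["q"].round(2),R.from_rotvec(o["tool_rot"]).as_matrix().round(3).tolist())
im=eyes.get_image("wrist");np.savez("w2.npz",**im);W=pts(im);print(im["cam_to_world"].round(3).tolist())
for d in nets.silhouettes("wrist","cell_c"):
    m=d["mask"];w=W[m];w=w[np.isfinite(w[:,2])];zt=np.percentile(w[:,2],98)
    r=cv2.minAreaRect(w[w[:,2]>0.01][:,:2].astype(np.float32)*1000);print(round(d["p"],2),np.array(d["bbox"]).round().tolist(),m.sum(),"zmax",zt.round(4),"rect",np.round(r[0],1),np.round(r[1],1),round(r[2],1))
cv2.imwrite("pics/w2.png",cv2.resize(im["image"][...,::-1],(800,600),interpolation=cv2.INTER_CUBIC))
E
python3 look.py
```

```text
6.3 [0.59568239 0.17814025 0.14659571] [0.17 0.11 1.7  0.   1.34 1.9 ] [[0.987, -0.161, -0.001], [-0.161, -0.987, -0.0], [-0.001, 0.0, -1.0]]
[[-0.16, 0.933, 0.322, 0.677], [-0.987, -0.152, -0.05, 0.164], [0.002, -0.326, 0.945, 0.29], [0.0, 0.0, 0.0, 1.0]]
0.91 [142.0, 164.0, 198.0, 232.0] 1840 zmax 0.0314 rect [592.1 268.8] [70.1 25.4] 14.6
0.76 [255.0, 235.0, 295.0, 288.0] 937 zmax 0.0236 rect [494.8 175.6] [65.8 17.8] 21.5
0.76 [343.0, 196.0, 410.0, 222.0] 1300 zmax 0.0233 rect [538.8  61.3] [64.6 21.5] 79.2
0.71 [245.0, 139.0, 268.0, 213.0] 1526 zmax 0.0277 rect [598.9 179. ] [21.1 73.9] 81.3
0.66 [505.0, 84.0, 511.0, 107.0] 104 zmax 0.0156 rect [635.8 -67.5] [ 3.5 14.4] 79.6
0.55 [180.0, 254.0, 219.0, 301.0] 1056 zmax 0.0273 rect [532.7 255. ] [ 44.3 146.3] 78.5
```

View pics/w2.png

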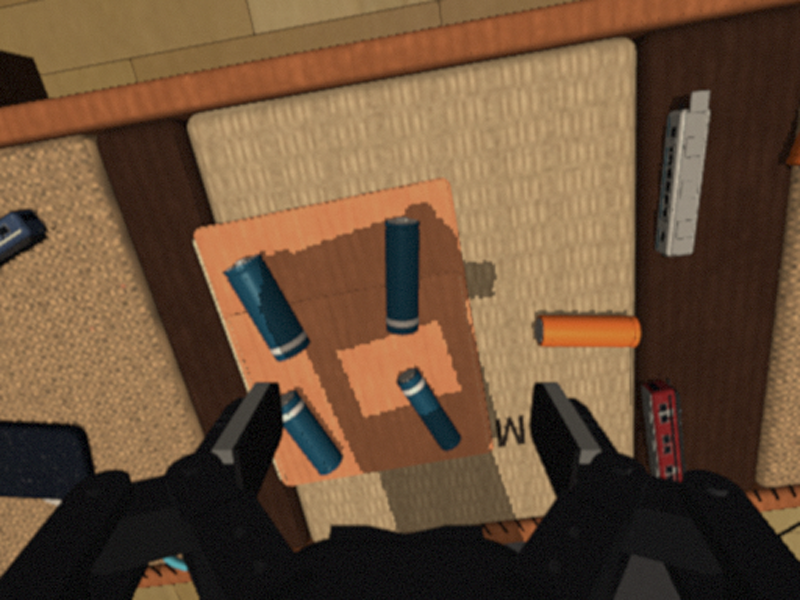

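I can see the two 22 mm candidates at (402,275) and (310,435) in the enlarged picture. The first measures 74 x 21 mm with its top at 27.7 mm, and the second is shorter at 66 mm. So (402,275) is cell_c. Its white band (flat end) is at (402,328) and its plus end at (402,220). Grasping it now.

Emit:
{"name": "jog_arm", "arguments": {
  "commands": [0.1,-0.01,0.5,0,0,0.05,50,0,0,0.5,0,0,0,45,0,0,0.5,0,0,0,45,0,0,0.5,0,0,0,45,0,0,0.2,0,0,0,45,0,0,0.08,0,0,0,45,0,0,0,0,0,0,45]
}}

```text
t: 7.28
tool_pos: [0.6035, 0.1769, 0.0114]
tool_rot: [-3.13, 0.265, -0.002]
contact_force: [-0.3, 1.3, -0.1]
opening: 0.0451
grip_force: 0.0
```

Emit:
{"name": "jog_arm", "arguments": {
  "commands": [0,0,0.08,0,0,-0.15,35,0,0,0,0,0,0,15,0,0,0,0,0,0,15,0,0,0,0,0,0,15,0,0,0,0,0,0,15],
  "newtons": 50
}}

```text
t: 7.9
tool_pos: [0.6033, 0.1767, 0.0063]
tool_rot: [-3.132, 0.242, -0.001]
contact_force: [0.1, -0.1, 2.3]
opening: 0.0203
grip_force: 49.1
```

Emit:
{"name": "jog_arm", "arguments": {
  "commands": [0,0,-0.3,0,0,0,15,0,0,-0.7,0,0,0,15,0,0,-0.9,0,0,0,15,0,0,-0.9,0,0,0,15,0,0,-0.5,0,0,0,15]
}}

```text
t: 8.52
tool_pos: [0.604, 0.1768, 0.2088]
tool_rot: [-3.131, 0.242, -0.009]
contact_force: [0.9, 0.6, -2.0]
opening: 0.0197
grip_force: 49.0
```

Run:
```python
from h import *
for c in("scene","top"):
    W=pts(dict(np.load(c+".npz")))
    w=W[np.isfinite(W[...,2])]
    w=w[(abs(w[:,0]-.557)<.13)&(abs(w[:,1]+.235)<.13)&(w[:,2]>.012)&(w[:,2]<.07)]
    r=cv2.minAreaRect((w[:,:2]*1000).astype(np.float32));print(c,r,len(w),np.percentile(w[:,2],[50,99]))
    cx=cv2.boxPoints(r);print(cx.round(1).tolist())
print(ctrl.get_obs()["opening"],ctrl.get_obs()["tool_pos"])
# hover over unit ~ at yaw of unit axis
a=np.radians(0)
plan([0.53,-0.235,0.26],down(104),24)
```

```text
scene ((556.177490234375, -221.45599365234375), (50.740760803222656, 186.8413543701172), 20.230985641479492) 1347 [0.03917087 0.05034871]
[[500.1000061035156, -142.60000610351562], [564.7000122070312, -317.8999938964844], [612.2999877929688, -300.29998779296875], [547.7000122070312, -125.0]]
top ((556.5313110351562, -221.8726806640625), (46.7308235168457, 186.18170166015625), 19.306978225708008) 738 [0.0411789 0.0512598]
[[503.70001220703125, -141.6999969482422], [565.2999877929688, -317.5], [609.4000244140625, -302.0], [547.7999877929688, -126.30000305175781]]
0.019744311513565097 [0.60396965 0.17678394 0.20884004]
rows 24 [-0.283, 0.195, -0.036, 0.002, -0.002, -0.821] path [[0.604, 0.177, 0.209], [0.507, 0.102, 0.221], [0.457, -0.009, 0.234], [0.465, -0.131, 0.247], [0.53, -0.235, 0.26]]
```

Run:
```python
from h import *
plan([0.582,-0.298,0.22],down(109.3),26)
```

```text
rows 26 [-0.283, 0.232, -0.008, 0.002, -0.002, -0.793] path [[0.604, 0.177, 0.209], [0.507, 0.09, 0.211], [0.46, -0.033, 0.214], [0.475, -0.162, 0.216], [0.547, -0.271, 0.219]]
```

Emit:
{"name": "jog_arm", "arguments": {
  "commands": [-0.28,0.23,-0.01,0,0,-0.79,15,-0.28,0.23,-0.01,0,0,-0.79,15,-0.28,0.23,-0.01,0,0,-0.79,15,-0.28,0.23,-0.01,0,0,-0.79,15,-0.28,0.23,-0.01,0,0,-0.79,15,-0.28,0.23,-0.01,0,0,-0.79,15,-0.28,0.23,-0.01,0,0,-0.79,15,-0.28,0.23,-0.01,0,0,-0.79,15,-0.28,0.23,-0.01,0,0,-0.79,15,-0.28,0.23,-0.01,0,0,-0.79,15,-0.28,0.23,-0.01,0,0,-0.79,15,-0.28,0.23,-0.01,0,0,-0.79,15,-0.28,0.23,-0.01,0,0,-0.79,15]
}}

```text
t: 10.15
tool_pos: [0.4579, -0.0527, 0.2122]
tool_rot: [2.845, 1.331, 0.001]
contact_force: [0.4, -0.8, -0.6]
opening: 0.0205
grip_force: 49.0
```

Emit:
{"name": "jog_arm", "arguments": {
  "commands": [-0.28,0.23,-0.01,0,0,-0.79,15,-0.28,0.23,-0.01,0,0,-0.79,15,-0.28,0.23,-0.01,0,0,-0.79,15,-0.28,0.23,-0.01,0,0,-0.79,15,-0.28,0.23,-0.01,0,0,-0.79,15,-0.28,0.23,-0.01,0,0,-0.79,15,-0.28,0.23,-0.01,0,0,-0.79,15,-0.28,0.23,-0.01,0,0,-0.79,15,-0.28,0.23,-0.01,0,0,-0.79,15,-0.28,0.23,-0.01,0,0,-0.79,15,-0.28,0.23,-0.01,0,0,-0.79,15,-0.28,0.23,-0.01,0,0,-0.79,15,-0.28,0.23,-0.01,0,0,-0.79,15,0,0,0,0,0,0,15]
}}

```text
t: 11.9
tool_pos: [0.5797, -0.2944, 0.2197]
tool_rot: [-1.829, -2.554, 0.0]
contact_force: [-0.9, 0.1, -0.5]
opening: 0.0201
grip_force: 49.0
```

```bash
sed -i 's/^cv2.imwrite.*//' look.py
cat >> look.py <<'E'
cv2.imwrite("pics/w3.png",cv2.resize(im["image"][...,::-1],(800,600),interpolation=cv2.INTER_CUBIC))
for d in nets.silhouettes("wrist","unit"): print("unit",d["p"],d["bbox"])
w=W[np.isfinite(W[...,2])];w=w[(abs(w[:,0]-.557)<.13)&(abs(w[:,1]+.235)<.13)&(w[:,2]>.012)&(w[:,2]<.055)]
r=cv2.minAreaRect((w[:,:2]*1000).astype(np.float32));print(r,len(w))
E
python3 look.py
```

```text
11.9 [ 0.57966608 -0.29439868  0.21972659] [-0.58  0.12  1.56 -0.    1.46 -0.91] [[-0.322, 0.947, -0.0], [0.947, 0.322, -0.0], [-0.0, -0.0, -1.0]]
[[0.946, -0.305, -0.105, 0.551], [0.323, 0.895, 0.309, -0.216], [-0.001, -0.326, 0.945, 0.363], [0.0, 0.0, 0.0, 1.0]]
0.91 [372.0, 0.0, 422.0, 33.0] 970 zmax 0.0232 rect [660.3 -88.7] [21.9 52.4] 72.3
0.73 [234.0, 193.0, 283.0, 331.0] 5209 zmax 0.2411 rect [ 607.  -379.3] [ 22.1 245.4] 19.1
unit 0.83 [238.5, 2.7, 284.0, 179.1]
((619.1812744140625, -200.9891357421875), (180.9883575439453, 184.8777313232422), 18.513046264648438) 5028
```

View pics/w3.png

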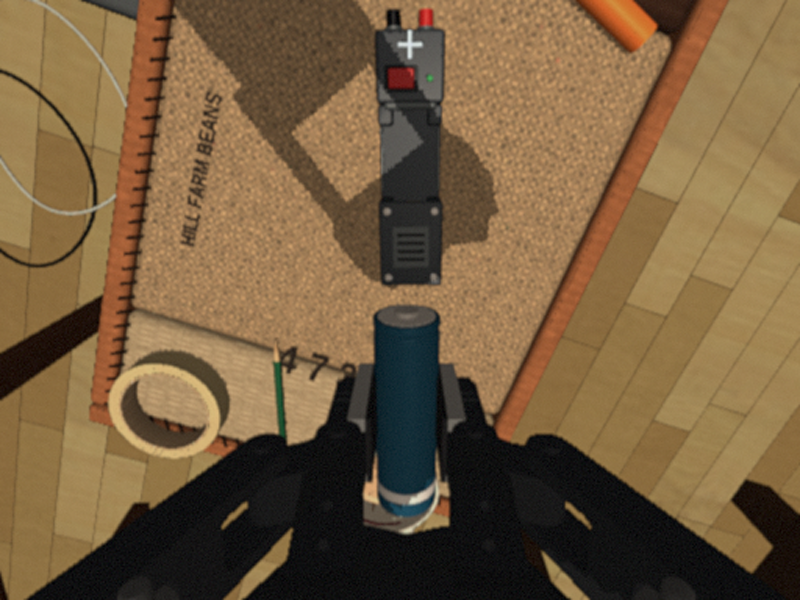

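The picture shows the unit ahead with its plus end at the top (410,60), the open bay at rows 103–200 and the hood at rows 200–283. The cell is held straight, plus forward at (407,315) and white band at (407,495). Next I'll measure both.

```bash
cat > m.py <<'E'
from h import *
im=dict(np.load("w2.npz"));W=pts(im);o=ctrl.get_obs()
M=R.from_rotvec(o["tool_rot"]).as_matrix();p=o["tool_pos"]
# unit
U=W[0:185,225:300].reshape(-1,3);U=U[np.isfinite(U[:,2])&(U[:,2]>.006)&(U[:,2]<.06)]
hi=U[U[:,2]>.03]
r=cv2.minAreaRect((hi[:,:2]*1000).astype(np.float32));print("hi rect",r)
c=np.array(r[0])/1000
yaw=np.radians(109.3)
for yaw in np.radians([108,108.5,109,109.5,110]):
    u=np.array([np.cos(yaw),np.sin(yaw)]);v=np.array([-u[1],u[0]])
    t=(hi[:,:2]-c)@v
    print(np.degrees(yaw),"side width",np.ptp(np.percentile(t,[1,99]))*1000,t.mean())
yaw=np.radians(109);u=np.array([np.cos(yaw),np.sin(yaw)]);v=np.array([-u[1],u[0]])
s=(U[:,:2]-c)@u*1000;t=(U[:,:2]-c)@v*1000
k=abs(t)<8
for a in range(-100,110,4):
    q=k&(s>=a)&(s<a+4)
    if q.sum(): print(a,(U[q,2]*1000).min().round(1),(U[q,2]*1000).max().round(1),"t",t[(s>=a)&(s<a+4)].min().round(1),t[(s>=a)&(s<a+4)].max().round(1))
print("c",c)
# cell in tool frame
C=W[190:360,225:295].reshape(-1,3);C=C[np.isfinite(C[:,2])&(C[:,2]>.19)&(C[:,2]<.25)]
L=(C-p)@M*1000
L=L[abs(L[:,1])<12]
q=abs(L[:,1])<3
print("cell tool x",np.percentile(L[q,0],[0,2,98,100]),"z range(top)",np.percentile(L[q,2],[2,50,98]))
for a in range(-60,60,6):
    qq=q&(L[:,0]>=a)&(L[:,0]<a+6)
    if qq.sum(): print(a,L[qq,2].mean().round(1),end=' | ')
print("y",np.percentile(L[:,1],[1,99]))
E
python3 m.py
```

```text
hi rect ((558.064697265625, -229.0836181640625), (46.06690216064453, 170.8806610107422), 19.249656677246094)
108.0 side width 46.02165311450993 0.00011842442139654384
108.5 side width 45.046204573423836 6.929651067759504e-05
109.0 side width 44.82276325894431 2.0163322761067107e-05
109.50000000000001 side width 44.76812868288972 -2.8971400670555772e-05
110.0 side width 45.390296676979304 -7.810391781784879e-05
-88 44.8 47.3 t -22.3 21.4
-84 44.7 48.5 t -22.3 22.6
-80 45.1 47.6 t -22.2 22.5
-76 44.9 48.1 t -23.4 22.4
-72 45.6 48.3 t -23.3 22.4
-68 45.8 48.6 t -23.2 22.2
-64 45.5 48.3 t -23.0 22.1
-60 45.5 48.4 t -23.0 22.0
-56 44.7 48.9 t -22.9 21.9
-52 45.5 48.9 t -22.8 21.9
-48 45.7 48.6 t -22.7 21.8
-44 43.7 48.6 t -22.6 21.7
-40 44.2 47.6 t -22.4 22.9
-36 44.7 47.9 t -22.3 22.7
-32 45.0 47.9 t -22.3 22.6
-28 8.7 48.1 t -22.2 22.6
-24 8.8 45.8 t -22.4 22.1
-20 8.0 11.7 t -22.1 21.8
-16 9.1 12.0 t -21.9 21.8
-12 8.8 11.9 t -21.8 21.7
-8 8.4 11.8 t -21.7 23.1
-4 8.6 12.7 t -21.7 23.0
0 9.2 11.7 t -21.5 22.8
4 8.8 12.7 t -23.0 22.7
8 8.7 12.5 t -22.8 22.4
12 7.6 12.4 t -22.8 22.3
16 9
[... 172 characters left out ...]
44 38.5 41.8 t -22.0 22.2
48 38.7 44.2 t -21.9 22.2
52 38.2 44.7 t -21.9 23.1
56 39.5 44.9 t -21.7 23.1
60 39.3 44.2 t -22.8 23.0
64 38.3 42.4 t -22.7 22.8
68 37.7 42.2 t -22.7 22.8
72 38.1 41.8 t -22.5 22.6
76 38.5 42.0 t -22.4 22.4
80 38.6 42.7 t -22.2 22.4
84 37.6 39.8 t -20.1 22.4
88 22.0 27.7 t -15.7 16.8
92 22.2 27.4 t -14.6 15.7
96 24.1 26.3 t -14.6 15.6
c [ 0.5580647  -0.22908362]
cell tool x [-44.21671145 -40.83907772  31.57068926  32.02561127] z range(top) [-21.95517517 -20.67152503  -8.68450501]
-48 -20.5 | -42 -20.9 | -36 -20.9 | -30 -20.8 | -24 -20.9 | -18 -20.7 | -12 -20.6 | -6 -20.8 | 0 -20.7 | 6 -20.8 | 12 -20.8 | 18 -20.7 | 24 -18.2 | 30 -11.9 | y [-11.65144754  10.9295438 ]
```

```bash
cat >> m.py <<'E'
print("-----")
f=(L[:,2]>-19)&(L[:,0]>15);print("front hist",np.histogram(L[f,0],bins=np.arange(25,36,1)))
g=q&(L[:,2]<-19.5);print("top x range",np.percentile(L[g,0],[0,1,99,100]))
yaw=np.radians(109.25);u=np.array([np.cos(yaw),np.sin(yaw)]);v=np.array([-u[1],u[0]])
s=(U[:,:2]-c)@u*1000;t=(U[:,:2]-c)@v*1000;z=U[:,2]*1000
for nm,sel in(("hood",(z>43)&(s<0)),("head",(z>36)&(s>15)&(s<60)),("floor",(z<13)),):
  for lo in(-20,-15,-9,-3,3,9,15):
    k=sel&(t>=lo)&(t<lo+6)
    if k.sum(): print(nm,lo,s[k].min().round(1),s[k].max().round(1))
k=(s>20)&(s<50)&(abs(t)<15)
for a in np.arange(20,48,1.):
    kk=k&(s>=a)&(s<a+1);
    if kk.sum(): print(a,np.percentile(z[kk],[0,50,100]).round(1),end=';')
E
python3 m.py | sed -n '/-----/,$p'
```

```text
-----
front hist (array([ 34,  21,  33,  28, 306, 112,  89,   3,   0,   0]), array([25, 26, 27, 28, 29, 30, 31, 32, 33, 34, 35]))
top x range [-43.5333184  -42.11037372  29.50559513  30.08249638]
hood -20 -85.4 -23.5
hood -15 -85.1 -23.4
hood -9 -85.0 -23.4
hood -3 -85.2 -23.4
hood 3 -84.9 -23.4
hood 9 -85.0 -23.3
hood 15 -84.9 -23.2
head -20 37.5 59.4
head -15 37.4 60.0
head -9 37.6 59.9
head -3 37.5 60.0
head 3 37.6 59.9
head 9 37.6 60.0
head 15 37.7 59.6
floor -20 -23.0 27.6
floor -15 -26.4 38.4
floor -9 -26.5 38.6
floor -3 -26.4 38.6
floor 3 -26.5 38.6
floor 9 -26.4 38.6
floor 15 -22.6 27.8
20.0 [ 9.3 10.1 11.4];21.0 [ 8.2  9.8 11.5];22.0 [ 8.6 10.4 11.7];23.0 [ 8.7 10.2 11.4];24.0 [ 9.  10.2 12.6];25.0 [ 8.2 10.7 11.8];26.0 [ 9.4  9.9 11.3];27.0 [ 8.7 10.3 11.4];28.0 [ 8.6 10.5 25.8];29.0 [ 9.2 10.4 27.2];30.0 [ 8.3 10.6 26.6];31.0 [ 8.6 11.  27.9];32.0 [ 9.  10.4 27.1];33.0 [ 8.2 10.4 27.7];34.0 [ 8.9 10.4 27.6];35.0 [ 8.3 10.4 27. ];36.0 [ 9.4 10.5 27.9];37.0 [ 8.2 35.5 39. ];38.0 [ 8.3 38.2 40.4];39.0 [37.5 39.1 40.1];40.0 [37.8 38.9 41.1];41.0 [37.4 38.7 40.5];42.0 [38.4 39.4 40.8];43.0 [37.9 39.8 41.4];44.0 [38.4 40.4 41.7];45.0 [38.6 40.4 41.6];46.0 [38.5 40.1 41.8];47.0 [38.9 40.2 41.4];
```

```bash
cat > u.py <<'E'
from h import *
yaw=np.radians(109.25);U0=np.array([.558065,-.229084,0])+.0038*np.array([np.cos(yaw),np.sin(yaw),0])
MU=np.array([[np.cos(yaw),-np.sin(yaw),0],[np.sin(yaw),np.cos(yaw),0],[0,0,1.]])
OFF=np.array([-43.4,-0.3,-9.8])/1000
def tool(F,th):  # F=(x,z) mm of flat end, th deg -> TCP pose
    c,s=np.cos(np.radians(th)),np.sin(np.radians(th))
    M=MU@np.array([[c,0,s],[0,-1,0],[s,0,-c]])
    return U0+MU@np.array([F[0]/1e3,0,F[1]/1e3])-M@OFF,M
def where(off=OFF):
    o=ctrl.get_obs();M=R.from_rotvec(o["tool_rot"]).as_matrix()
    F=MU.T@(o["tool_pos"]+M@off-U0)*1e3;X=MU.T@M
    print("t",o["t"],"F",F.round(2),"th",np.degrees(np.arctan2(X[2,0],X[0,0])).round(2),"x-axis",X[:,0].round(3),"y",X[:,1].round(3),"f",(MU.T@o["contact_force"]).round(1),"open",round(o["opening"],4),o["grip_force"],"q",o["q"].round(2))
def to(F,th,N): p,M=tool(F,th);plan(p,M,N)
def Fp(xu,zl,th,back=0):
    c,s=np.cos(np.radians(th)),np.sin(np.radians(th));return np.array([xu+11*s+back*c,zl+11*c+back*s])
E
python3 -c "
from u import *
where()
to(Fp(-45,11,25,80)+[0,60],25,8)"
```

```text
t 12.05 F [-114.8     2.25  229.23] th 0.03 x-axis [ 1.    -0.008  0.   ] y [-0.008 -1.    -0.   ] f [-0.5 -0.7 -1.3] open 0.0202 49.026755690574646 q [-0.58  0.12  1.57  0.    1.46 -0.91]
rows 8 [0.265, 0.003, 0.255, 0.002, 0.545, -0.01] path [[0.579, -0.293, 0.219], [0.569, -0.262, 0.19], [0.557, -0.229, 0.164], [0.545, -0.192, 0.142], [0.532, -0.154, 0.124]]
```

Emit:
{"name": "jog_arm", "arguments": {
  "commands": [0.265,0.003,0.255,0,0.545,-0.01,15,0.265,0.003,0.255,0,0.545,-0.01,15,0.265,0.003,0.255,0,0.545,-0.01,15,0.265,0.003,0.255,0,0.545,-0.01,15,0.265,0.003,0.255,0,0.545,-0.01,15,0.265,0.003,0.255,0,0.545,-0.01,15,0.265,0.003,0.255,0,0.545,-0.01,15,0.265,0.003,0.255,0,0.545,-0.01,15,0,0,0,0,0,0,15],
  "newtons": 80
}}

```text
t: 13.18
tool_pos: [0.5318, -0.1534, 0.1225]
tool_rot: [-1.597, -2.253, -0.356]
contact_force: [-0.1, -0.4, -0.2]
opening: 0.0189
grip_force: 79.1
```

```bash
python3 -c "
from u import *
where()
to(Fp(-45,11.5,25,30),25,6)
im=eyes.get_image('wrist');np.savez('w2.npz',**im);cv2.imwrite('pics/w4.png',im['image'][...,::-1])
W=pts(im);o=ctrl.get_obs();M=R.from_rotvec(o['tool_rot']).as_matrix();L=((W-o['tool_pos'])@M*1000).reshape(-1,3)
k=(abs(L[:,1])<12)&(L[:,2]<-5)&(L[:,2]>-25)&(L[:,0]>-60)&(L[:,0]<45);L=L[k];q=abs(L[:,1])<3
g=q&(L[:,2]<-19);print('top x',np.percentile(L[g,0],[1,99]),'z',np.median(L[g,2]),np.polyfit(L[g,0],L[g,2],1),'y',np.percentile(L[:,1],[1,99]))
f=(L[:,2]>-19)&(L[:,0]>15);print(np.histogram(L[f,0],bins=np.arange(26,36,1))[0])
"
```

```text
t 13.175 F [ 32.9    0.12 112.92] th 25.15 x-axis [0.905 0.001 0.425] y [ 0.001 -1.    -0.   ] f [-0.4  0.2 -0.2] open 0.0189 79.1187071800232 q [-0.55  0.18  1.71  0.27  1.6  -0.93]
rows 6 [-0.209, 0.0, 0.144, -0.001, -0.004, 0.002] path [[0.532, -0.153, 0.122], [0.534, -0.161, 0.109], [0.537, -0.168, 0.096], [0.539, -0.175, 0.083], [0.542, -0.182, 0.07], [0.545, -0.19, 0.057], [0.547, -0.197, 0.044]]
top x [-39.74840835  31.0463057 ] z -19.472864490132658 [-1.56357231e-03 -1.95519165e+01] y [-11.83909296  10.67041357]
[ 78  66  44  58  51 310  67  78   1]
```

```bash
python3 -c "
from u import *
o=ctrl.get_obs();im=eyes.get_image('wrist');o2=ctrl.get_obs();print(o['tool_pos'],o2['tool_pos'])
W=pts(im);M=R.from_rotvec(o['tool_rot']).as_matrix();L=((W-o['tool_pos'])@M*1000).reshape(-1,3)
k=(abs(L[:,1])<12)&(L[:,2]<-5)&(L[:,2]>-25)&(L[:,0]>-60)&(L[:,0]<45);L=L[k];q=abs(L[:,1])<3
g=q&(L[:,2]<-19);print('top x',np.percentile(L[g,0],[0,1,99,100]),'z',np.median(L[q&(L[:,0]<25),2]),'y',np.percentile(L[:,1],[1,99]))
f=(L[:,2]>-19)&(L[:,0]>15);print(np.histogram(L[f,0],bins=np.arange(26,36,.5)))
i2=dict(np.load('w2.npz'))
# unit landmarks again
V=(W.reshape(-1,3)-U0)@MU*1e3;V=V[np.isfinite(V[:,2])&(abs(V[:,1])<9)&(V[:,0]>-100)&(V[:,0]<100)]
z=V[:,2];x=V[:,0]
print('catch front',x[(z>35)&(z<44)&(x>20)].min(),'floor',np.median(z[(abs(x)<15)&(z<20)]), 'hood max', x[(z>42)&(z<50)&(x<0)].max() if ((z>42)&(z<50)&(x<0)).any() else None,'head top',np.median(z[(x>40)&(x<80)&(z<60)]))
"
```

```text
[ 0.53248324 -0.1541835   0.12342548] [ 0.53301561 -0.15469056  0.12417924]
top x [-42.3393061  -40.6956518   30.70619993  31.59162284] z -20.47502497952567 y [-11.71508062  10.73853378]
(array([ 28,  28,  16,   9,  15,  18,  17,  15,  18,  85, 213,  59,  16,
        45,  38,   1,   0,   0,   0]), array([26. , 26.5, 27. , 27.5, 28. , 28.5, 29. , 29.5, 30. , 30.5, 31. ,
       31.5, 32. , 32.5, 33. , 33.5, 34. , 34.5, 35. , 35.5]))Traceback (most recent call last):
  File "<string>", line 12, in <module>
    print('catch front',x[(z>35)&(z<44)&(x>20)].min(),'floor',np.median(z[(abs(x)<15)&(z<20)]), 'hood max', x[(z>42)&(z<50)&(x<0)].max() if ((z>42)&(z<50)&(x<0)).any() else None,'head top',np.median(z[(x>40)&(x<80)&(z<60)]))
                        ~~~~~~~~~~~~~~~~~~~~~~~~~~~^^
    return umr_minimum(a, axis, None, out, keepdims, initial, where)
ValueError: zero-size array to reduction operation minimum which has no identity
```

View pics/w4.png

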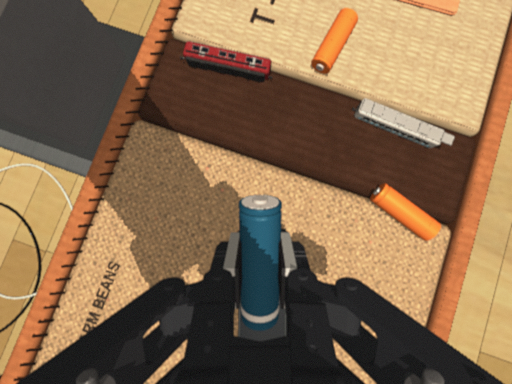

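The cell is still straight in the grip (rim at (261,200), band at (261,322)) and the unit is hidden behind it. I'm moving on to the hood mouth.

```bash
sed -i 's/^OFF=.*/OFF=np.array([-42.0,-0.4,-9.5])\/1000/' u.py; python3 -c "
from u import *
where();print(ctrl.get_obs()['dq'].round(4))
to(Fp(-45,11.5,25,30),25,6)"
```

```text
t 13.275 F [ 32.6   -0.53 115.08] th 24.95 x-axis [0.907 0.002 0.422] y [ 0.001 -1.     0.002] f [-0.1 -0.6 -1.3] open 0.0192 79.11909699440002 q [-0.55  0.18  1.71  0.27  1.6  -0.93]
[-0.0037 -0.0059 -0.0193 -0.0013 -0.0004  0.0006]
rows 6 [-0.21, -0.002, 0.15, 0.002, 0.002, 0.003] path [[0.533, -0.155, 0.124], [0.535, -0.162, 0.111], [0.538, -0.169, 0.097], [0.54, -0.176, 0.084], [0.543, -0.184, 0.07], [0.545, -0.191, 0.057], [0.548, -0.198, 0.043]]
```

Emit:
{"name": "jog_arm", "arguments": {
  "commands": [-0.21,0,0.15,0,0,0,15,-0.21,0,0.15,0,0,0,15,-0.21,0,0.15,0,0,0,15,-0.21,0,0.15,0,0,0,15,-0.21,0,0.15,0,0,0,15,-0.21,0,0.15,0,0,0,15,0,0,0,0,0,0,15,0,0,0,0,0,0,15]
}}

```text
t: 14.28
tool_pos: [0.5482, -0.1977, 0.0434]
tool_rot: [-1.599, -2.256, -0.357]
contact_force: [-0.4, -0.5, -1.0]
opening: 0.0192
grip_force: 79.1
```

```bash
python3 -c "
from u import *
where();print(ctrl.get_obs()['dq'].round(4))
im=eyes.get_image('wrist');W=pts(im);where()
V=(W.reshape(-1,3)-U0)@MU*1e3;V=V[np.isfinite(V[:,2])&(V[:,0]>-130)&(V[:,0]<130)]
z=V[:,2];x=V[:,0];y=V[:,1]
k=(abs(z-40)<5)&(x>30)&(x<90)&(abs(y)<30)
if k.any(): print('head',np.percentile(x[k],[0,1,99,100]),np.percentile(y[k],[1,99]),np.median(z[k]))
to(Fp(-45,11.5,25,10),25,5)
cv2.imwrite('pics/w5.png',cv2.resize(im['image'][...,::-1],(800,600)))
sc=eyes.get_image('scene');cv2.imwrite('pics/s5.png',cv2.resize(sc['image'][170:270,240:360][...,::-1],(720,600),interpolation=cv2.INTER_CUBIC))
"
```

```text
t 14.275 F [-13.02  -0.73  34.23] th 24.98 x-axis [0.906 0.002 0.422] y [ 0.001 -1.     0.002] f [-0.4  0.5 -1. ] open 0.0192 79.11894679069519 q [-0.6   0.35  1.66  0.26  1.5  -1.  ]
[ 0.0035 -0.0136 -0.0034  0.0017 -0.0005 -0.0001]
t 14.325 F [-13.1   -0.85  34.56] th 24.95 x-axis [0.907 0.002 0.422] y [ 0.001 -1.     0.002] f [-0.5 -0.3 -0.3] open 0.0194 79.11866068840027 q [-0.6   0.35  1.65  0.26  1.5  -1.  ]
head [34.94772356 37.3689758  80.88142511 81.29654604] [-22.67407986  22.26507113] 40.35166274331975
rows 5 [-0.067, -0.003, 0.001, 0.003, 0.002, 0.004] path [[0.548, -0.198, 0.044], [0.549, -0.201, 0.042], [0.55, -0.205, 0.04], [0.552, -0.208, 0.038], [0.553, -0.212, 0.037], [0.554, -0.215, 0.035]]
```

View pics/s5.png

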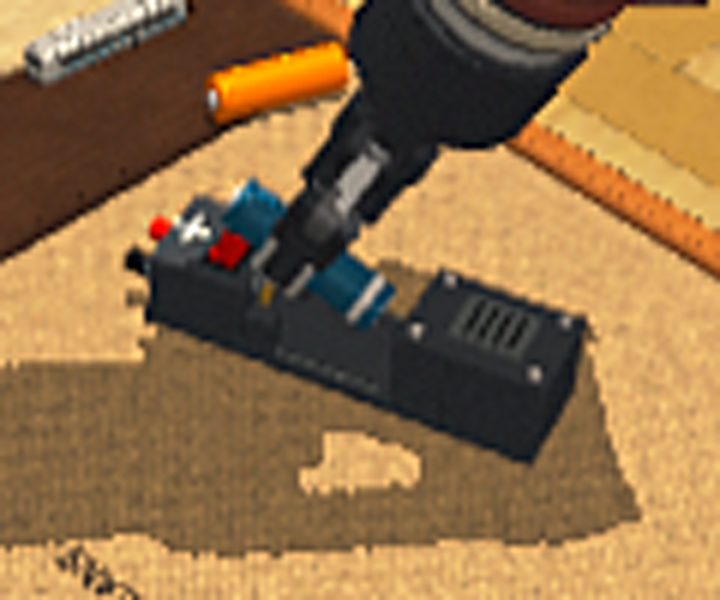

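The cell hangs slanted over the bay, flat end with white band at (375,300) in front of the hood edge at (430,290). I'm sliding it in along its axis and watching the force.

Emit:
{"name": "jog_arm", "arguments": {
  "commands": [-0.067,-0.003,0,0,0,0,15,-0.067,-0.003,0,0,0,0,15,-0.067,-0.003,0,0,0,0,15,-0.067,-0.003,0,0,0,0,15,-0.067,-0.003,0,0,0,0,15,0,0,0,0,0,0,15]
}}

```text
t: 15.12
tool_pos: [0.5538, -0.215, 0.0351]
tool_rot: [-1.599, -2.256, -0.358]
contact_force: [0.2, 3.2, 3.2]
opening: 0.0194
grip_force: 79.4
```

```bash
python3 -c "
from u import *
where();print('target',Fp(-45,11.5,25,0),Fp(-45,11.5,25,10))
to(Fp(-45,11.5,25,0),25,5)"
```

```text
t 15.125 F [-31.15  -0.28  26.  ] th 25.01 x-axis [0.906 0.002 0.423] y [ 0.001 -1.     0.003] f [ 3.  -1.3  3.2] open 0.0194 79.39119100570679 q [-0.61  0.38  1.62  0.25  1.5  -1.02]
target [-40.35119912  21.46938566] [-31.28812125  25.69556827]
rows 5 [-0.034, -0.001, 0.001, 0.004, -0.0, 0.004] path [[0.554, -0.215, 0.035], [0.554, -0.217, 0.034], [0.555, -0.218, 0.033], [0.555, -0.22, 0.032], [0.556, -0.222, 0.032], [0.557, -0.224, 0.031]]
```

Emit:
{"name": "jog_arm", "arguments": {
  "commands": [-0.034,0,0,0,0,0,15,-0.034,0,0,0,0,0,15,-0.034,0,0,0,0,0,15,-0.034,0,0,0,0,0,15,-0.034,0,0,0,0,0,15,0,0,0,0,0,0,15]
}}

```text
t: 15.88
tool_pos: [0.5562, -0.2219, 0.0305]
tool_rot: [-1.596, -2.253, -0.36]
contact_force: [-0.2, 8.5, 3.4]
opening: 0.0188
grip_force: 79.3
```

```bash
python3 -c "
from u import *
where()
im=eyes.get_image('wrist');o=ctrl.get_obs()
W=pts(im);M=R.from_rotvec(o['tool_rot']).as_matrix();L=((W-o['tool_pos'])@M*1000).reshape(-1,3)
k=(abs(L[:,1])<12)&(L[:,2]<-5)&(L[:,2]>-25)&(L[:,0]>-60)&(L[:,0]<45);L=L[k];q=abs(L[:,1])<3
g=q&(L[:,2]<-18)&(L[:,0]<28);print('z',np.polyfit(L[g,0],L[g,2],1))
f=(L[:,2]>-18)&(L[:,0]>15);print(np.histogram(L[f,0],bins=np.arange(26,36,.5))[0])
"
```

```text
t 15.875 F [-38.48  -0.3   21.19] th 25.22 x-axis [0.905 0.002 0.426] y [ 0.002 -1.     0.002] f [ 8.1 -2.6  3.4] open 0.0188 79.26620721817017 q [-0.62  0.4   1.61  0.25  1.5  -1.02]
z [ 1.40092017e-02 -2.04224295e+01]
[ 26  16  12  11   6  11  13  13  13  58 173  87  13  43  42   1   0   0
   0]
```

Emit:
{"name": "jog_arm", "arguments": {
  "commands": [-0.03,0,0,0,0,0,15,0,0,0,0,0,0,15,0,0,0,0,0,0,15]
}}

```text
t: 16.3
tool_pos: [0.5567, -0.2232, 0.0298]
tool_rot: [-1.596, -2.253, -0.36]
contact_force: [0.2, 9.2, 4.3]
opening: 0.0193
grip_force: 79.3
```

```bash
cat >> u.py <<'E'
def seg(a,b,N):
    p,M=tool(Fp(*a),a[2]);p2,M2=tool(Fp(*b),b[2]);plan(p2,M2,N,p,M)
E
python3 -c "
from u import *
where()
seg((-45,11.2,25),(-45.5,11.2,16),4)
seg((-45.5,11.2,16),(-45.5,11.2,8),4)
seg((-45.5,11.2,8),(-45.5,11,0),4)
"
```

```text
t 16.3 F [-39.83  -0.33  20.5 ] th 25.25 x-axis [0.904 0.003 0.427] y [ 0.002 -1.     0.002] f [ 8.6 -3.2  4.3] open 0.0193 79.26672220230103 q [-0.62  0.41  1.6   0.25  1.5  -1.03]
rows 4 [-0.014, -0.0, 0.022, -0.0, -0.393, -0.0] path [[0.557, -0.224, 0.03], [0.557, -0.224, 0.029], [0.557, -0.224, 0.027], [0.557, -0.225, 0.026], [0.557, -0.225, 0.024]]
rows 4 [-0.012, -0.0, 0.022, 0.0, -0.349, 0.0] path [[0.557, -0.225, 0.024], [0.557, -0.225, 0.023], [0.557, -0.226, 0.021], [0.557, -0.226, 0.02], [0.558, -0.226, 0.019]]
rows 4 [-0.012, -0.0, 0.024, 0.0, -0.349, -0.0] path [[0.558, -0.226, 0.019], [0.558, -0.227, 0.017], [0.558, -0.227, 0.015], [0.558, -0.228, 0.014], [0.558, -0.229, 0.012]]
```

The plate is pushed back about 14 mm at roughly 8.6 N. Swinging the plus end down now.

Emit:
{"name": "jog_arm", "arguments": {
  "commands": [-0.016,0,0.02,0,-0.39,0,15,-0.016,0,0.02,0,-0.39,0,15,-0.016,0,0.02,0,-0.39,0,15,-0.016,0,0.02,0,-0.39,0,15,0,0,0,0,0,0,15]
}}

```text
t: 16.92
tool_pos: [0.5568, -0.2238, 0.023]
tool_rot: [-1.676, -2.366, -0.243]
contact_force: [0.6, 10.1, 1.0]
opening: 0.0192
grip_force: 79.1
```

```bash
cat > chk.py <<'E'
from u import *
where()
o=ctrl.get_obs();M=R.from_rotvec(o["tool_rot"]).as_matrix();F=MU.T@(o["tool_pos"]+M@OFF-U0)*1e3;X=MU.T@M
u=X[[0,2],0];n=np.array([-u[1],u[0]]);f=F[[0,2]]
for nm,v in(("xu",f+11*n),("low",f-11*n),("pluslow",f+73*u-11*n),("btnlow",f+75*u-4*n),("btnhi",f+75*u+4*n),("plustop",f+73*u+11*n)):print(nm,v.round(1),end=' ')
E
python3 chk.py
```

```text
t 16.925 F [-41.37  -0.22  20.29] th 16.36 x-axis [0.96  0.002 0.282] y [ 0.002 -1.     0.002] f [ 9.3 -3.9  1. ] open 0.0192 79.10681247711182 q [-0.59  0.34  1.68  0.18  1.36 -0.98]
xu [-44.5  30.8] low [-38.3   9.7] pluslow [31.8 30.3] btnlow [31.7 37.6] btnhi [29.5 45.3] plustop [25.6 51.4]
```

Emit:
{"name": "jog_arm", "arguments": {
  "commands": [-0.015,-0.002,0.018,0,-0.35,0,15,-0.015,-0.002,0.018,0,-0.35,0,15,-0.015,0,0.018,0,-0.35,0,15,-0.015,0,0.018,0,-0.35,0,15,0,0,0,0,0,0,15]
}}

```text
t: 17.55
tool_pos: [0.5572, -0.2251, 0.0174]
tool_rot: [-1.745, -2.464, -0.132]
contact_force: [0.7, 14.0, 0.0]
opening: 0.0196
grip_force: 79.2
```

```bash
python3 chk.py
```

```text
t 17.55 F [-42.66  -0.15  20.57] th 8.47 x-axis [0.989 0.002 0.147] y [ 0.002 -1.     0.002] f [13.  -5.2  0. ] open 0.0196 79.16749835014343 q [-0.55  0.28  1.74  0.1   1.23 -0.93]
xu [-44.3  31.5] low [-41.    9.7] pluslow [31.2 20.4] btnlow [32.1 27.7] btnhi [30.9 35.6] plustop [27.9 42.2]
```

Emit:
{"name": "jog_arm", "arguments": {
  "commands": [-0.008,0.004,0.02,0,-0.35,0,15,-0.008,0.004,0.02,0,-0.35,0,15,0,0,0,0,0,0,15]
}}

```text
t: 17.92
tool_pos: [0.5577, -0.2262, 0.0146]
tool_rot: [-1.781, -2.512, -0.07]
contact_force: [0.9, 12.4, -0.3]
opening: 0.0197
grip_force: 79.2
```

```bash
python3 chk.py
```

```text
t 17.925 F [-43.56  -0.28  20.84] th 4.39 x-axis [0.997 0.001 0.077] y [ 0.001 -1.     0.002] f [11.5 -4.9 -0.3] open 0.0197 79.1556179523468 q [-0.53  0.26  1.78  0.06  1.17 -0.89]
xu [-44.4  31.8] low [-42.7   9.9] pluslow [30.1 15.5] btnlow [31.5 22.6] btnhi [30.9 30.6] plustop [28.4 37.4]
```

Emit:
{"name": "jog_arm", "arguments": {
  "commands": [-0.004,0.004,0.02,0,-0.38,0,15,-0.004,0.004,0.02,0,-0.38,0,15,0,0,0,0,0,0,15]
}}

```text
t: 18.3
tool_pos: [0.558, -0.227, 0.0119]
tool_rot: [1.816, 2.562, 0.001]
contact_force: [0.7, 9.7, -3.0]
opening: 0.0191
grip_force: 79.2
```

```bash
python3 chk.py; python3 -c "
from u import *
im=eyes.get_image('wrist');cv2.imwrite('pics/w6.png',cv2.resize(im['image'][...,::-1],(800,600)))
W=pts(im);V=(W.reshape(-1,3)-U0)@MU*1e3
k=np.isfinite(V[:,2])&(abs(V[:,1])<2.5)&(V[:,0]>-30)&(V[:,0]<45)
x=V[k,0];z=V[k,2]
for a in range(-28,46,4):
  q=(x>=a)&(x<a+4)
  if q.any(): print(a,np.percentile(z[q],[0,50,100]).round(1),end=' ')
"
```

```text
t 18.3 F [-43.79  -0.31  21.39] th -0.03 x-axis [ 1.     0.001 -0.   ] y [ 0.001 -1.     0.001] f [ 8.9 -3.9 -3. ] open 0.0191 79.24754619598389 q [-0.51  0.23  1.81  0.    1.1  -0.85]
xu [-43.8  32.4] low [-43.8  10.4] pluslow [29.2 10.4] btnlow [31.2 17.4] btnhi [31.2 25.4] plustop [29.2 32.4] -28 [31.1 42.5 46.4] -24 [31.1 32.3 33.4] -20 [31.2 32.3 32.9] -16 [31.2 32.4 33.4] -12 [31.4 32.3 33.6] -8 [31.3 32.3 33.9] -4 [30.8 32.1 33.6] 0 [31.  32.2 33.6] 4 [ 31.3  86.8 100.4] 8 [ 30.6  95.2 102. ] 12 [31.2 32.3 33.6] 16 [31.2 32.2 34.1] 20 [30.7 32.3 33.4] 24 [30.8 32.  33.6] 28 [27.2 31.  34.3] 32 [37.8 39.1 40.3] 36 [37.9 39.4 41.2] 40 [38.8 40.4 41.8] 44 [40.7 41.3 42.4]
```

View pics/w6.png

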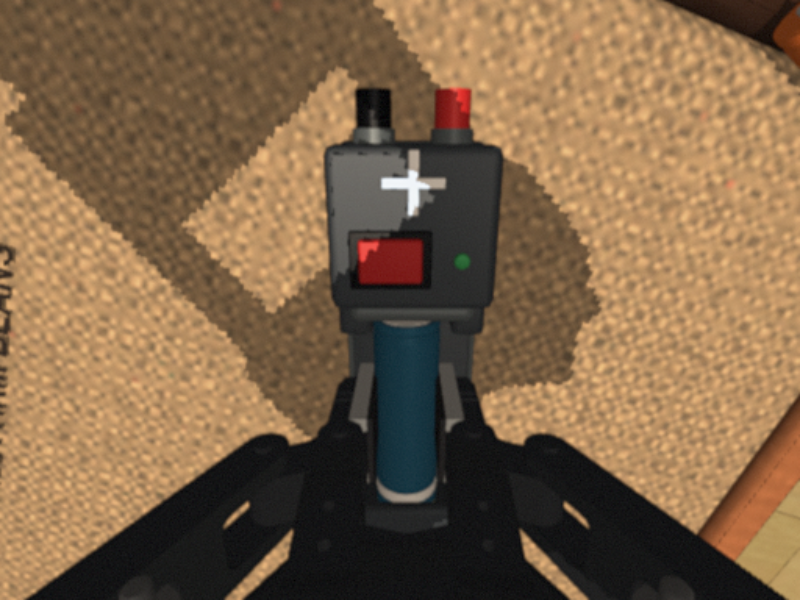

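The cell now lies level (top about 32.3 mm along its whole length), with the plus end just in front of the catch at (408,320). I'm letting the spring bring it forward onto the plus contact.

Emit:
{"name": "jog_arm", "arguments": {
  "commands": [0.035,0,0.002,0,0,0,15,0.035,0,0.002,0,0,0,15,0.03,0,0.002,0,0,0,15,0,0,0,0,0,0,15,0,0,0,0,0,0,15]
}}

```text
t: 18.98
tool_pos: [0.5567, -0.2232, 0.012]
tool_rot: [1.816, 2.559, -0.001]
contact_force: [1.9, 5.4, -4.7]
opening: 0.0191
grip_force: 79.0
```

```bash
python3 chk.py
```

```text
t 18.975 F [-39.8   -0.29  21.63] th -0.2 x-axis [ 1.     0.001 -0.003] y [ 0.001 -1.     0.001] f [ 4.5 -3.6 -4.7] open 0.0191 79.03635263442993 q [-0.5   0.22  1.82 -0.    1.1  -0.84]
xu [-39.8  32.6] low [-39.8  10.6] pluslow [33.2 10.4] btnlow [35.2 17.4] btnhi [35.2 25.4] plustop [33.2 32.4]
```

Emit:
{"name": "jog_arm", "arguments": {
  "commands": [0,0,0.015,0,0,0,15,0.015,0,0,0,0.03,0,15,0.02,0,0,0,0,0,15,0,0,0,0,0,0,15]
}}

```text
t: 19.48
tool_pos: [0.5564, -0.2222, 0.0119]
tool_rot: [1.816, 2.56, 0.0]
contact_force: [1.1, 4.7, -3.3]
opening: 0.0189
grip_force: 79.1
```

```bash
python3 chk.py
```

```text
t 19.475 F [-38.69  -0.31  21.53] th -0.13 x-axis [ 1.     0.001 -0.002] y [ 0.001 -1.     0.002] f [ 4.1 -2.6 -3.3] open 0.0189 79.05427694320679 q [-0.5   0.22  1.82 -0.    1.1  -0.84]
xu [-38.7  32.5] low [-38.7  10.5] pluslow [34.3 10.4] btnlow [36.3 17.4] btnhi [36.3 25.4] plustop [34.3 32.4]
```

Emit:
{"name": "jog_arm", "arguments": {
  "commands": [0,0,0,0,0,0,26,0,0,0,0,0,0,34,0,0,0,0,0,0,40,0,0,0,0,0,0,40],
  "newtons": 30
}}

```text
t: 19.98
tool_pos: [0.5568, -0.223, 0.0127]
tool_rot: [1.816, 2.559, -0.001]
contact_force: [-0.5, 0.4, 0.0]
opening: 0.04
grip_force: 0.0
```

Emit:
{"name": "jog_arm", "arguments": {
  "commands": [0,0,-0.3,0,0,0,40,0,0,-0.5,0,0,0,40,0,0,-0.5,0,0,0,20,0,0,0,0,0,0,0,0,0,0,0,0,0,0,0,0,0,0,0,0,0]
}}

```text
t: 20.72
tool_pos: [0.5555, -0.2219, 0.0889]
tool_rot: [1.817, 2.562, -0.001]
contact_force: [-0.7, 0.0, -0.1]
opening: -0.0001
grip_force: 0.0
```

```bash
cat > fin.py <<'E'
from u import *
import sys
where();im=eyes.get_image('wrist');cv2.imwrite(sys.argv[1],cv2.resize(im['image'][...,::-1],(800,600)))
W=pts(im);V=(W.reshape(-1,3)-U0)@MU*1e3
k=np.isfinite(V[:,2])&(abs(V[:,1])<2.5)&(V[:,0]>-30)&(V[:,0]<45)
x=V[k,0];z=V[k,2]
for a in range(-28,46,2):
  q=(x>=a)&(x<a+2)
  if q.any(): print(a,np.percentile(z[q],[0,50,100]).round(1),end=' ')
E
python3 fin.py pics/w7.png
```

```text
t 20.725 F [-38.15   0.45  98.45] th -0.06 x-axis [ 1.     0.001 -0.001] y [ 0.001 -1.    -0.   ] f [ 0.3  0.7 -0.1] open -0.0001 0.0 q [-0.5   0.12  1.79 -0.    1.23 -0.84]
-18 [30.7 32.3 32.8] -16 [31.2 32.4 33.5] -14 [31.2 32.1 33.3] -12 [31.3 32.3 33.1] -10 [ 30.8  32.4 134.4] -8 [ 31.3 126.7 142.6] -6 [ 30.7 137.9 146. ] -4 [ 31.5 137.  147.5] -2 [ 31.4 127.3 139. ] 0 [ 31.1 127.  138.6] 2 [ 30.9 127.  153.9] 4 [ 31.9 127.4 155.5] 6 [ 31.2 127.2 157.4] 8 [ 31.3 127.1 159.4] 10 [ 31.7 129.6 160. ] 12 [ 31.2 164.4 178. ] 14 [ 31.8 166.7 179.5] 16 [ 31.5 145.9 178.2] 18 [ 30.6 154.4 160.5] 20 [ 31.1  33.4 160.4] 22 [31.5 32.3 33.2] 24 [31.6 32.  33.1] 26 [30.8 32.5 33.8] 28 [31.2 32.2 33. ] 30 [30.2 31.9 33.5] 32 [36.5 37.6 38.3] 34 [38.  38.8 39.7] 36 [38.3 38.9 39.9] 38 [39.1 40.4 41.6] 40 [39.3 40.4 41.6] 42 [39.1 40.4 41.9] 44 [41.1 41.6 42.8]
```

View pics/w7.png

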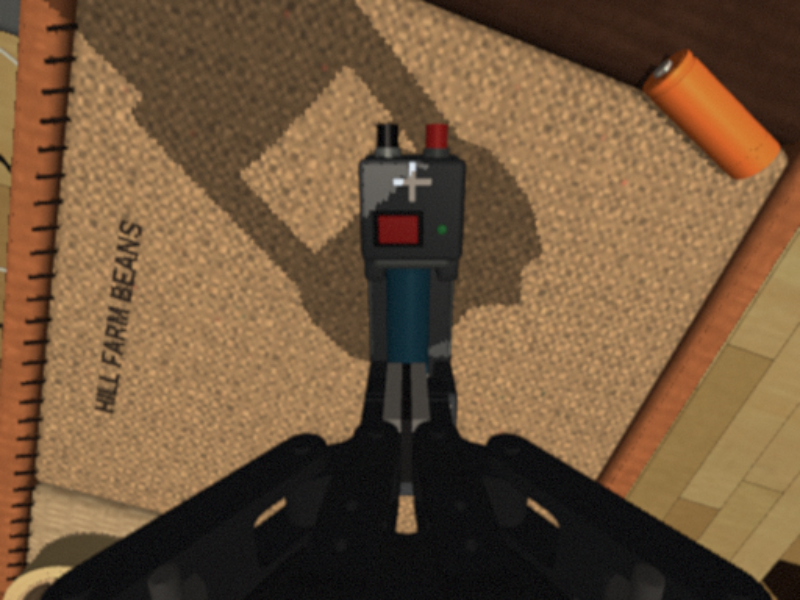

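The cell lies under the catch with its rim hidden at (407,268). Now I'll press it down with the shut fingers near the plus end.

Emit:
{"name": "jog_arm", "arguments": {
  "commands": [0.2,0.01,0.4,0,0,0,0,0,0,0.4,0,0,0,0,0,0,0.12,0,0,0,0,0,0,0.03,0,0,0,0,0,0,0.03,0,0,0,0]
}}

```text
t: 21.4
tool_pos: [0.5539, -0.2115, 0.0325]
tool_rot: [1.815, 2.558, -0.0]
contact_force: [0.2, -0.2, -0.4]
opening: 0.0001
grip_force: 0.0
```

Emit:
{"name": "jog_arm", "arguments": {
  "commands": [0,0,0.03,0,0,0,0,0,0,0.03,0,0,0,0,0,0,0,0,0,0,0]
}}

```text
t: 21.78
tool_pos: [0.5549, -0.2113, 0.0317]
tool_rot: [1.815, 2.558, 0.002]
contact_force: [-3.9, 4.7, 13.4]
opening: 0.0003
grip_force: 6.6
```

Pressing with 13 N stops at 31.7 mm, so the cell is down on the floor. Lifting away to check.

Emit:
{"name": "jog_arm", "arguments": {
  "commands": [0,0,-0.2,0,0,0,0,0,0,-0.6,0,0,0,0,-0.3,0,-0.8,0,0,0,0,-0.6,0,-0.7,0,0,0,0,-0.6,0,-0.5,0,0,0,0,0,0,0,0,0,0,0,0,0,0,0,0,0,0]
}}

```text
t: 22.65
tool_pos: [0.582, -0.2951, 0.1955]
tool_rot: [1.817, 2.56, -0.0]
contact_force: [0.6, 0.2, -0.2]
opening: 0.0
grip_force: 0.0
```

```bash
python3 fin.py pics/w8f.png
python3 - <<'E'
import cv2
a=cv2.imread("pics/w8f.png")[0:330,260:560];cv2.imwrite("pics/w8.png",cv2.resize(a,(545,600),interpolation=cv2.INTER_CUBIC))
from h import *
for c in("coach","redcar","mug"):
    im=eyes.get_image("top");W=pts(im);d=nets.silhouettes("top",c)
    if d: print(c,round(d[0]["p"],2),np.nanmedian(W[d[0]["mask"]],0).round(3))
E
```

```text
t 22.65 F [-115.96   -0.42  205.09] th -0.1 x-axis [ 1.     0.001 -0.002] y [ 0.001 -1.     0.001] f [-0.  -0.6 -0.2] open 0.0 0.0 q [-0.58  0.14  1.58 -0.    1.42 -0.92]
-28 [30.9 37.6 46.9] -26 [30.8 32.  32.4] -24 [30.5 32.2 33.7] -22 [30.1 32.  32.5] -20 [31.3 32.1 33.2] -18 [30.9 32.1 33.3] -16 [30.9 32.1 33.7] -14 [30.8 32.1 33.4] -12 [31.2 32.2 32.9] -10 [31.4 32.1 33.3] -8 [30.5 32.1 32.7] -6 [30.6 31.9 33.4] -4 [31.  31.7 32.6] -2 [30.4 32.  33. ] 0 [30.8 32.4 33. ] 2 [30.9 32.1 33.2] 4 [31.4 32.2 33.9] 6 [31.4 32.4 34.2] 8 [31.1 32.2 33.1] 10 [30.9 32.5 33.4] 12 [30.5 31.7 32.8] 14 [31.2 32.6 33.4] 16 [31.4 32.7 33.5] 18 [30.2 32.4 33.7] 20 [30.4 32.1 32.5] 22 [30.1 32.2 34.4] 24 [31.3 32.  32.9] 26 [30.3 31.6 33.5] 28 [30.8 31.9 33.1] 30 [30.7 31.9 32.2] 32 [30.7 32.2 39. ] 34 [37.  39.4 40.4] 36 [38.5 39.1 40.1] 38 [37.1 39.3 41.5] 40 [39.2 39.7 41. ] 42 [39.7 40.4 40.8] 44 [39.4 41.  41.7] coach 0.48 [ 0.627 -0.001  0.016]
redcar 0.53 [0.443 0.004 0.015]
mug 0.67 [ 0.617 -0.49   0.062]
```

View pics/w8.png

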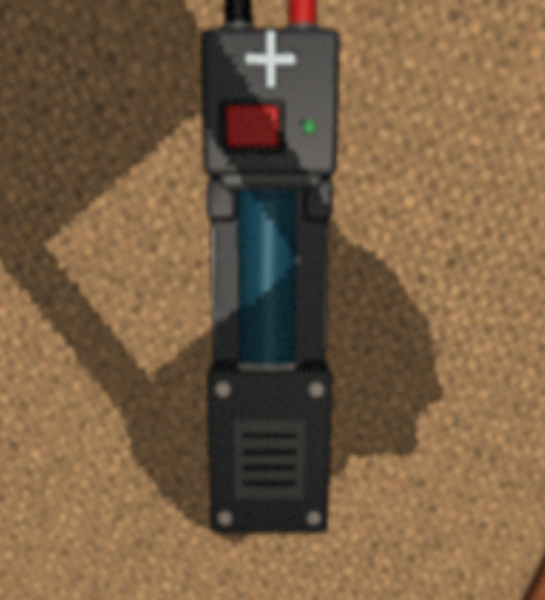

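The picture shows the cell level in the bay between the hood (265,370) and the catch (268,183). Its top is at 32 mm along the whole length and its plus end is under the catch bar. The robot is clear, so I'm handing in.

```bash
python3 -c "
from station import job
print(job.finish_job())"
```

```text
the job is handed in; nothing more can be done
None
```

The 22 x 75 mm cell (cell_c) lies flat in the battery unit under the catch, pressed home with 13 N; the other three cells were never touched, the mug, coach and railcar were not knocked as far as I could see, and the job was handed in at about 23 s with no verdict returned.

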